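# Put a carton under hold in the latched pen

### The job

The pale green carton is to be put on hold in the blue pen: press down the red thumb lever so that the latch bar lifts out of its catch, and swing the yellow gate wide open. Slide the carton along the worktop, without lifting it, into the pen until it sits squarely against the back wall, then push the gate fully shut so that the bar drops back into its catch. Leave the two specimen cups and the bottle where they stand, and finish with the hand clear.

Things in the scene. Friction and masses are not known exactly. Their poses are not given: they have to be found in the camera images.
- pen: Fixed pen, open above, no floor: three blue walls 75 mm high (rails on top to 80 mm). Origin on the worktop at its centre, z up. The open front, shut by the gate, faces the pen's -y. Inner faces: back wall y = +55 mm, side walls x = -90 and +90 mm; shut gate's plane y = -57 mm; gate hinge x = +94, y = -57 mm.
- catch (a point): Top of the steel catch, 106 mm above the worktop, on the latch post at the gate's free end (pen x = -104 mm; post 18 mm wide, pen y -47 to -91 mm). A tooth with a ramp on its outer (-y) side: when the gate is pushed shut the bar rides up the ramp by itself and drops behind the tooth.
- gate (a joint): Gate angle in rad: 0 shut, 1.75 fully open; stays where it is left (0.03 N m friction). Yellow panel, aluminium frame, 175 mm long, 8 mm thick, 8 to 76 mm above the worktop. Shut, it runs from the hinge along the pen's -x; it opens outward, counter-clockwise seen from above: at angle q it points from the hinge along (-cos q, -sin q) in the pen's frame.
- latch_bar (a joint): Angle in rad of the steel latch bar pivoted on top of the gate, 135 mm from the hinge line, 100 mm above the worktop: 0 down (in the catch when the gate is shut), 0.34 fully lifted. Its nose, a 10 mm round bar, reaches 75 mm beyond the pivot and clears the catch above about 0.2 rad. It falls back by its own weight; about 1 N on the red pad lifts it.
- gate_hinge (a point): Point on the hinge line of the gate, 75 mm above the worktop.
- thumb_pad (a point): Centre of the top face of the red thumb pad (32 x 32 mm) at the inner end of the latch bar, 95 mm from the hinge line, 103 mm above the worktop while the bar is down. Pressed down it sinks up to 13 mm and lifts the nose; 9 mm frees the gate.
- finger_plate (a point): Centre, 120 mm above the worktop, of the upright steel plate on the gate's outer side beside the thumb pad: 34 mm along the gate, 3 mm thick, 66 to 138 mm above the worktop, 95 mm from the hinge line, 22.5 mm outward of the gate's plane (3 mm beyond the pad's edge). Pushing either face swings the gate. Axes: x along the gate to the hinge, y inward.
- carton_centre (a point): Centre of the loose pale green carton, 90 mm (its x) by 132 mm (its y) by 66 mm high, 0.1 to 0.2 kg, so 33 mm above the worktop; closed and stiff. It stands outside in front of the gate, its long side roughly along the pen's x; that way round it fits into the pen, 90 mm deep.
- yellow_cup: Loose specimen cup with a yellow lid, 64 mm wide, 50 mm high, behind the pen; origin under its centre. Leave it alone.
- white_cup: Loose specimen cup with a white lid, 64 mm wide, 50 mm high, behind the pen; origin under its centre. Leave it alone.
- rinse_bottle: Loose white bottle with a green cap, 50 mm wide, 125 mm high, beyond the pen's far side; origin under its centre. Leave it alone.

How it is judged:
By the outcome, as a careful person would: the job done as asked, in the order asked, and still so for the second after the job is handed in, with the robot touching nothing.
It also fails if it takes over 72 s, if anything falls off the work surface, if the arm or the gripper's body presses on something with over 40 N, if the wrist force passes 120 N, or if a joint passes its speed limit or range.

### The arm

A 6-joint arm with a two-finger parallel gripper is mounted at the origin on a cart in front of the work surface, level with it; the furniture and walls round the work are solid. World frame = base frame: x ahead of the robot, y to its left, z up, the work surface at z = 0. Lengths are in m, angles in rad, forces in N, time in s.
With the tool pointing down it reaches from about 0.425 to 0.95 m from the base axis. Payload 3.5 kg.
Tool frame: the origin (TCP) lies between the finger pads; the fingertips stand 25 mm ahead of it and the grasp point (between the pads) lies 6 mm ahead of it (ctrl.finger_overhang is the distance from the TCP to the fingertips, in m); x points along the fingers, y is the direction in which the jaws open and shut, and the axes are right-handed (so a half turn about x gives the same grasp; the last joint's range is limited). The gripper opens to 85 mm and grips with 20 to 120 N. Pads are 22 mm wide; open, the fingers measure 114 mm over their backs; the gripper's body (76 mm by 85 mm) begins 54 mm behind the grasp point. The pads swing forward as they close: fully open they stand 13 mm farther back than shut.
Start: joints at [-1.361, 0.286, 1.577, -0, 1.279, -0.15], TCP at [0.238, -0.632, 0.256] pointing down, gripper open.
Joint ranges: [-2.77, 2.77], [-0.9, 2.22], [0.21, 2.48], [-1.53, 4.67], [0.24, 2.81], [-2.84, 2.84]. Speed limits (rad/s): [2.79, 2.79, 3.14, 3.14, 3.14, 3.14].

### API

Orientations are given as a unit quaternion [x, y, z, w].
In Python, from plant import ctrl gives the robot as it stands.
- The arm moves only by the tool play_rows, never from a script. Its argument "targets" is a list of rows, each an object with "delta_pos": the shift along the world's x, y, z normalised to -1 to 1, where 1 is 1000 mm, a list of three; "delta_rot": the turn, a rotation vector about the world's x, y, z normalised to -1 to 1, where 1 is pi rad, a list of three; "claw": the finger opening in mm, from 0 to 85.4. In form: [{"delta_pos": [tx, ty, tz], "delta_rot": [wx, wy, wz], "claw": claw}, ...]. A call has 1 to 20 rows; each row is the pose to reach, as a shift and turn from the pose measured when the call began, turning the shorter way round; what a row does not reach only later rows make up. A row lasts 1/12 s, in which the tool goes at most 41.7 mm and 7.16 degrees, less where a joint would pass 70% of its speed; a pose out of reach is approached as far as the arm can. A call with a number of a shift or a turn outside -1 to 1 is refused whole. A call with a gripper value outside its range is refused whole. The fingers move at their own pace and stop on an object; "newtons" is the grip in N (left out, the last holds). Time passes only in rows, so rows that repeat a pose let the fingers close. It gives the time, the measured TCP pose, the force and the opening at its end, in the units of the state.
- ctrl.get_state(): the state, without advancing time (a new reading comes with each control period).
- ctrl.read_camera(name): name is "scene" or "top" or "wrist"; returns the picture (480x640x3 uint8, blue, green, red); there is no depth.
- ctrl.calibration(name): a dict with "fx", "fy", "cx", "cy" (pixels), "camera_from_world" (4x4, takes a point from world to camera coordinates). Camera axes: x right, y down, z forward; pixel columns grow to the right and rows downward; lengths in m; the calibration is good to about 2 mm. A picture is of the moment at which its call begins: read the wrist's pose just before it. calibration takes no time and is no camera call; for the wrist camera it gives the pose at the moment of the call.
- ctrl.sign_off(): hands the job in, once; it reports no verdict.
The state is a dict: "time": time; "qpos": joint angles; "dq": joint speeds; "joint_efforts": joint torques, N m; "eef_pos": TCP position; "tcp_rot": TCP orientation; "contact_force": force on the tool from outside, world axes, zero at the start; "wrist_torque": the same for the moment, N m; "opening": opening from 0.0 (shut) to 1.0 (fully open).
Only numpy, scipy, OpenCV 4.12 (cv2) and the standard library are available. Lean on these libraries where they do the work, as an engineer would, in place of code of your own. Each camera call takes 0.05 s, during which the arm holds its last target. There are 200 camera calls.

## Working session

There is one attempt and no reset: what is moved stays moved. The work goes in short steps, Python scripts to look and compute and a tool call to move; the robot and the scene stay as the last step left them, time stands still between calls to the robot, and variables do not carry over. Pictures are saved under pics/ and viewed, about 8 in all and at most 12, crops included, and the job is handed in when it is done.

Besides the shell and the picture viewer there is one more tool, called after ">>>" as name([rows], argument=value, ...), one row to a line, values as JSON. play_rows: Moves the arm, as the interface text tells. Its arguments: {"type":"object","properties":{"targets":{"type":"array"},"newtons":{"type":"number"}},"required":["targets"]}

```bash
mkdir -p pics; ls; python3 - <<'E'
from plant import ctrl
import cv2,numpy as np
s=ctrl.get_state();print(s)
for n in("scene","top"):
    cv2.imwrite(f"pics/{n}0.png",ctrl.read_camera(n))
    c=ctrl.calibration(n);print(n,c)
E
```

```text
pics
{'time': 0.0, 'qpos': array([-1.36100689e+00,  2.87174552e-01,  1.57819954e+00,  1.77241338e-05,
        1.27860216e+00, -1.50044563e-01]), 'dq': array([-0.00014577, -0.00086243, -0.00037999,  0.00149544, -0.00098012,
       -0.00082713]), 'joint_efforts': array([ 5.23069994e-04, -4.05978942e+01, -2.92624694e+01, -1.37296870e-04,
        5.95402424e-03,  7.95672776e-06]), 'eef_pos': array([ 0.23755538, -0.63116746,  0.25492899]), 'tcp_rot': array([-0.69567371, -0.12737594,  0.69571206, -0.12569088]), 'contact_force': array([-0.11915328, -0.01457135,  0.602298  ]), 'wrist_torque': array([-0.03160199, -0.02701275,  0.01079494]), 'opening': 0.9998234927148493}
scene {'fx': 439.8661020562929, 'fy': 439.8661020562929, 'cx': 323.14949614934307, 'cy': 234.4722247505753, 'camera_from_world': array([[-0.8592146 , -0.51125409, -0.01922288,  0.54999881],
       [-0.21148942,  0.38914016, -0.89657245,  0.16376498],
       [ 0.46585673, -0.76628271, -0.44247974,  0.75921168],
       [ 0.        ,  0.        ,  0.        ,  1.        ]])}
top {'fx': 568.1163828699589, 'fy': 568.1163828699589, 'cx': 316.40984213430335, 'cy': 242.1947263043083, 'camera_from_world': array([[-0.01918098, -0.99949597, -0.0252962 ,  0.15861967],
       [-0.99384102,  0.02182216, -0.10864543,  0.60333381],
       [ 0.10914269,  0.02305648, -0.99375866,  1.15153835],
       [ 0.        ,  0.        ,  0.        ,  1.        ]])}
```

View pics/scene0.png

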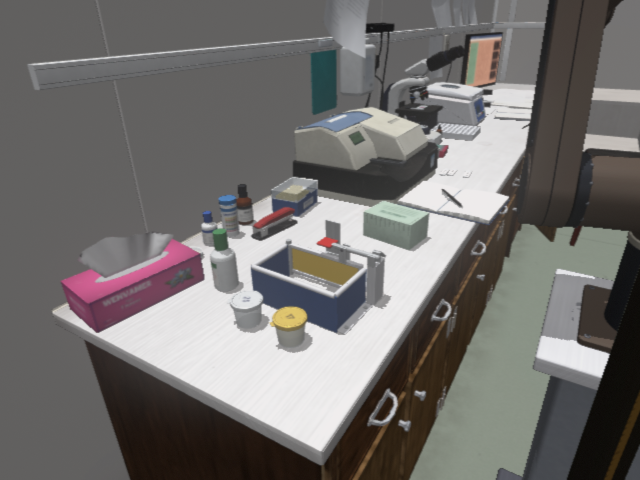

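View pics/top0.png

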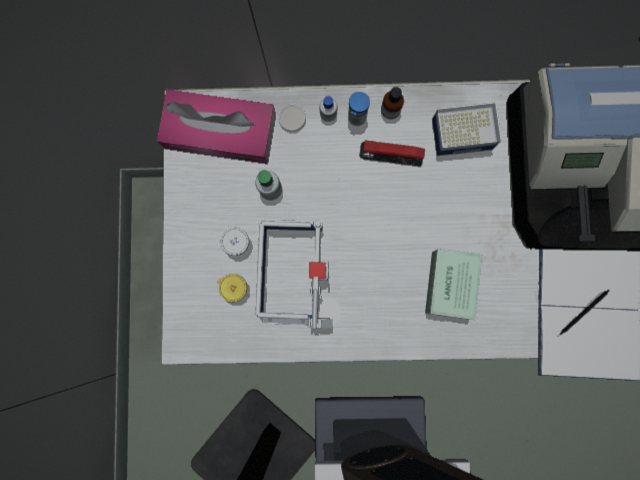

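The pen opens towards −y (image right). The hinge is at the far end, near (318,225) in the top view, and the catch is near (315,325). The carton is at about (455,285), and the pad at about (318,270).

```bash
cat > h.py <<'E'
from plant import ctrl
import cv2,numpy as np
def ray(n,uv,z,c=None):
    c=c or ctrl.calibration(n);T=np.linalg.inv(c["camera_from_world"])
    uv=np.atleast_2d(uv).astype(float)
    d=np.c_[(uv[:,0]-c["cx"])/c["fx"],(uv[:,1]-c["cy"])/c["fy"],np.ones(len(uv))]@T[:3,:3].T
    o=T[:3,3];return (o+d*((z-o[2])/d[:,2])[:,None])[:,:2]
def proj(n,P):
    c=ctrl.calibration(n);p=np.c_[np.atleast_2d(P),np.ones(len(np.atleast_2d(P)))]@c["camera_from_world"].T
    return np.c_[p[:,0]/p[:,2]*c["fx"]+c["cx"],p[:,1]/p[:,2]*c["fy"]+c["cy"]]
def blob(m):
    cs,_=cv2.findContours(m.astype(np.uint8),cv2.RETR_EXTERNAL,cv2.CHAIN_APPROX_NONE)
    return max(cs,key=cv2.contourArea)[:,0,:]
def carton(im,n="top"):
    h=cv2.cvtColor(im,cv2.COLOR_BGR2HSV)
    m=(h[...,0]>55)&(h[...,0]<90)&(h[...,1]>25)&(h[...,2]>140)
    m=cv2.morphologyEx(m.astype(np.uint8),cv2.MORPH_OPEN,np.ones((3,3)))
    c=blob(m);p=ray(n,c,0.066)*1000
    return c,cv2.minAreaRect(p.astype(np.float32))
E
python3 - <<'E'
from h import *
im=cv2.imread("pics/top0.png")
c,r=carton(im);print("carton",r)
h=cv2.cvtColor(im,cv2.COLOR_BGR2HSV)
m=((h[...,0]<6)|(h[...,0]>174))&(h[...,1]>150)&(h[...,2]>120)
m[:220]=0;c=blob(m);rr=cv2.minAreaRect((ray("top",c,.103)*1000).astype(np.float32));print("pad",rr,c.min(0),c.max(0))
cv2.imwrite("pics/pen.png",cv2.resize(im[210:340,245:345],None,fx=6,fy=6,interpolation=cv2.INTER_CUBIC)[:780])
cv2.imwrite("pics/pen.png",cv2.resize(im[212:336,245:345],None,fx=4.8,fy=4.8,interpolation=cv2.INTER_CUBIC))
E
```

```text
carton ((513.2879028320312, -132.40997314453125), (88.13872528076172, 130.27508544921875), 81.17717742919922)
pad ((544.251220703125, 144.51292419433594), (27.443605422973633, 27.425762176513672), 88.8313217163086) [310 263] [324 277]
```

View pics/pen.png

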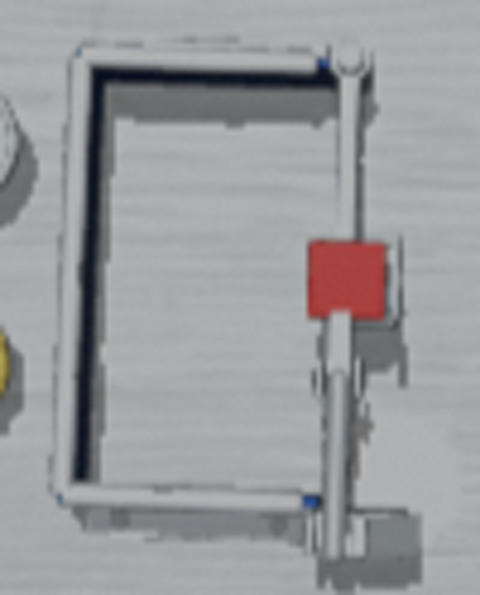

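The crop shows the rail's inner corners at crop (95,68) and (77,487). The hinge cap is at (350,60), the pad at (346,280), and the plate sits just right of the pad.

```bash
python3 - <<'E'
from h import *
f=lambda q:np.array(q)/4.8+[245,212]-0.4
P=ray("top",f([[95,68],[77,487],[78,47],[58,503],[85,58],[68,495],[315,64],[310,501]]),.08)*1000
print(P.round(1))
print("hinge",ray("top",f([350,58]),.085)*1000,"pad",ray("top",f([346,280]),.103)*1000,"catchend",ray("top",f([333,540]),.106)*1000)
d=P[4]-P[5];print("yaw back rail (deg)",np.degrees(np.arctan2(d[1],d[0])),np.linalg.norm(d))
d=P[4]-P[6];print("yaw side1",np.degrees(np.arctan2(-d[0],d[1])));d=P[5]-P[7];print("yaw side2",np.degrees(np.arctan2(-d[0],d[1])))
E
```

```text
[[637.2 249.6]
 [462.4 258.6]
 [646.3 256.6]
 [456.  266.6]
 [641.5 253.7]
 [459.2 262.4]
 [636.8 156.9]
 [454.8 162.3]]
hinge [[638.27631038 142.07733856]] pad [[544.3715697  145.11043595]] catchend [[439.59430363 152.28767941]]
yaw back rail (deg) -2.718413720918409 182.57810789877385
yaw side1 -2.809708601655224
yaw side2 -2.4778555060414673
```

```bash
python3 - <<'E'
from h import *
from scipy.spatial.transform import Rotation as R
s=ctrl.get_state();print(ctrl.finger_overhang);M=R.from_quat(s["tcp_rot"]).as_matrix();print(M.round(3))
print("jaw yaw deg",np.degrees(np.arctan2(M[1,1],M[0,1])),"q1",np.degrees(s["qpos"][[0,5]]))
print([k for k in dir(ctrl) if k[0]!='_'])
E
```

```text
0.025
[[-0.     0.352 -0.936]
 [ 0.002 -0.936 -0.352]
 [-1.    -0.002 -0.   ]]
jaw yaw deg -69.38561188731238 q1 [-77.97848554  -8.59333432]
['Unreachable', 'calibration', 'finger_overhang', 'get_state', 'read_camera', 'sign_off']
```

>>> play_rows([
  {"delta_pos": [0.156,0.385,0.0],"delta_rot": [0,0,0.185],"claw": 0},
  {"delta_pos": [0.156,0.385,0.0],"delta_rot": [0,0,0.185],"claw": 0},
  {"delta_pos": [0.156,0.385,0.0],"delta_rot": [0,0,0.185],"claw": 0},
  {"delta_pos": [0.156,0.385,0.0],"delta_rot": [0,0,0.185],"claw": 0},
  {"delta_pos": [0.156,0.385,0.0],"delta_rot": [0,0,0.185],"claw": 0},
  {"delta_pos": [0.156,0.385,0.0],"delta_rot": [0,0,0.185],"claw": 0},
  {"delta_pos": [0.156,0.385,0.0],"delta_rot": [0,0,0.185],"claw": 0},
  {"delta_pos": [0.156,0.385,0.0],"delta_rot": [0,0,0.185],"claw": 0},
  {"delta_pos": [0.156,0.385,0.0],"delta_rot": [0,0,0.185],"claw": 0},
  {"delta_pos": [0.311,0.769,-0.05],"delta_rot": [0,0,0.37],"claw": 0},
  {"delta_pos": [0.311,0.769,-0.05],"delta_rot": [0,0,0.37],"claw": 0},
  {"delta_pos": [0.311,0.769,-0.05],"delta_rot": [0,0,0.37],"claw": 0},
  {"delta_pos": [0.311,0.769,-0.05],"delta_rot": [0,0,0.37],"claw": 0},
  {"delta_pos": [0.311,0.769,-0.05],"delta_rot": [0,0,0.37],"claw": 0},
  {"delta_pos": [0.311,0.769,-0.05],"delta_rot": [0,0,0.37],"claw": 0},
  {"delta_pos": [0.311,0.769,-0.05],"delta_rot": [0,0,0.37],"claw": 0},
  {"delta_pos": [0.311,0.769,-0.05],"delta_rot": [0,0,0.37],"claw": 0},
  {"delta_pos": [0.311,0.769,-0.05],"delta_rot": [0,0,0.37],"claw": 0},
  {"delta_pos": [0.311,0.769,-0.05],"delta_rot": [0,0,0.37],"claw": 0},
  {"delta_pos": [0.311,0.769,-0.05],"delta_rot": [0,0,0.37],"claw": 0},
])

```text
time: 1.77
eef_pos: [0.5486, 0.14, 0.2044]
tcp_rot: [-0.511, -0.489, 0.513, -0.487]
contact_force: [0.4, -0.8, -0.3]
opening: -0.003
```

```bash
cat >> h.py <<'E'
from scipy.spatial.transform import Rotation as R
TH=np.radians(-2.7);C=np.array([.5477,.2017]);RP=np.array([[np.cos(TH),-np.sin(TH)],[np.sin(TH),np.cos(TH)]])
def pen(x,y): return C+RP@np.array([x,y])/1000
def pose():
    s=ctrl.get_state();M=R.from_quat(s["tcp_rot"]).as_matrix()
    return s["eef_pos"],np.degrees(np.arctan2(M[1,1],M[0,1])),s
def delta(xy,z,yaw):
    p,y,_=pose();return np.r_[np.array(xy)-p[:2],z-p[2]].round(4),round((yaw-y)/180,4)
def gate(q,r,o):  # pen-frame point r mm from hinge along gate, o mm outward, gate angle q
    return np.array([94-r*np.cos(q)+o*np.sin(q),-57-r*np.sin(q)-o*np.cos(q)])
E
python3 - <<'E'
from h import *
print(pose()[:2])
im=ctrl.read_camera("wrist");cv2.imwrite("pics/w1.png",im)
h=cv2.cvtColor(im,cv2.COLOR_BGR2HSV)
m=((h[...,0]<6)|(h[...,0]>174))&(h[...,1]>150)&(h[...,2]>100)
c=blob(m);print(c.min(0),c.max(0),cv2.minAreaRect((ray("wrist",c,.103)*1000).astype(np.float32)))
E
```

```text
(array([0.54857112, 0.14002967, 0.20436517]), np.float64(-2.754919401353071))
[568 310] [611 409] ((746.1029052734375, 50.657901763916016), (83.04158020019531, 18.7778377532959), 85.60192108154297)
```

View pics/w1.png

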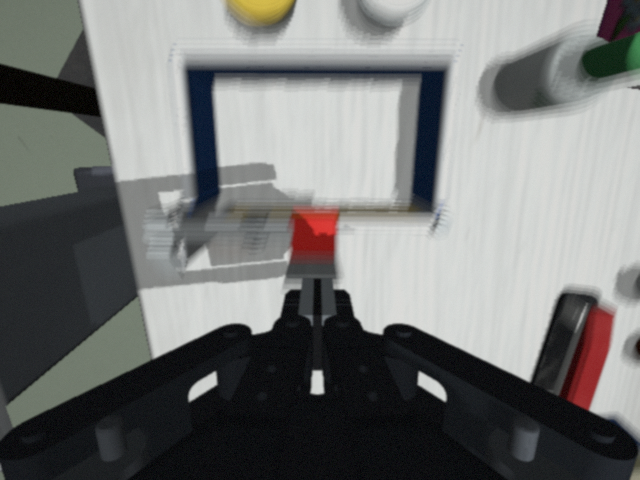

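The wrist view is slightly blurred but shows the pad at (315,233), the plate's top edge at about (312,268), and narrow closed fingertips at about (318,290).

```bash
python3 - <<'E'
from h import *
p,y,s=pose();print(p,y,s["dq"].max(),s["contact_force"])
im=ctrl.read_camera("wrist")
h=cv2.cvtColor(im,cv2.COLOR_BGR2HSV)
m=((h[...,0]<6)|(h[...,0]>174))&(h[...,1]>150)&(h[...,2]>100);m[:,450:]=0;m[:180]=0;m[300:]=0
c=blob(m);q=ray("wrist",c,.103)*1000;print(c.min(0),c.max(0),q.min(0),q.max(0),"expected pad",pen(-1,-57))
print("tip px",proj("wrist",[[p[0],p[1],p[2]-.025],[p[0],p[1]+.011,p[2]-.025],[p[0],p[1]-.011,p[2]-.025]]))
print("plate top ends px",proj("wrist",[[*pen(-18,-78),.138],[*pen(16,-78),.138]]))
cv2.imwrite("pics/w2.png",cv2.resize(im[180:400,200:440],None,fx=2.5,fy=2.5))
E
```

```text
[0.54979572 0.14544113 0.2033731 ] -2.573997956781614 0.08061684252879785 [-1.19153524  1.92273354  1.36250701]
[286 229] [332 273] [526.54688832 125.1127347 ] [558.17379162 156.57799239] expected pad [0.54401604 0.14481038]
tip px [[320.45130836 291.2866921 ]
 [319.45488827 268.54061313]
 [321.41114437 313.19763677]]
plate top ends px [[281.12332349 297.172537  ]
 [339.04394497 297.50716491]]
```

View pics/w2.png

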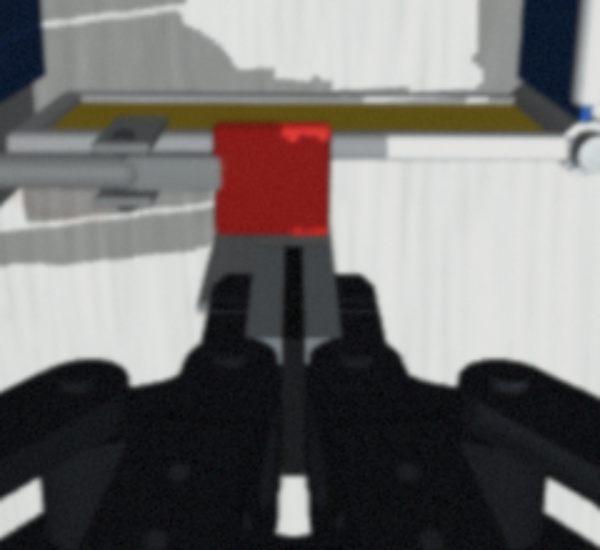

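>>> play_rows([
  {"delta_pos": [0,0,0],"delta_rot": [0,0,0],"claw": 0},
  {"delta_pos": [0,0,0],"delta_rot": [0,0,0],"claw": 0},
  {"delta_pos": [0,0,0],"delta_rot": [0,0,0],"claw": 0},
  {"delta_pos": [0,0,0],"delta_rot": [0,0,0],"claw": 0},
])

```text
time: 2.2
eef_pos: [0.5486, 0.1413, 0.2036]
tcp_rot: [-0.51, -0.49, 0.512, -0.487]
contact_force: [0.2, 0.5, 0.4]
opening: 0.0
```

```bash
python3 - <<'E'
from h import *
im=ctrl.read_camera("wrist");p,y,s=pose();print(p,y,abs(s["dq"]).max(),s["contact_force"])
h=cv2.cvtColor(im,cv2.COLOR_BGR2HSV)
m=((h[...,0]<6)|(h[...,0]>174))&(h[...,1]>150)&(h[...,2]>100);m[:,450:]=0;m[:180]=0;m[300:]=0
c=blob(m);q=ray("wrist",c,.103)*1000;print(c.min(0),c.max(0),q.min(0),q.max(0),cv2.minAreaRect(q.astype(np.float32)),"expected pad",pen(-1,-57))
E
```

```text
[0.54865393 0.14124253 0.20372458] -2.557913092730666 0.0035099301139135033 [-0.38229996 -0.50018468 -0.05917643]
[288 222] [334 266] [528.15574391 128.93712315] [559.66019184 160.70545638] ((543.8333740234375, 144.76644897460938), (30.698070526123047, 30.501752853393555), 87.48045349121094) expected pad [0.54401604 0.14481038]
```

>>> play_rows([
  {"delta_pos": [-0.001,-0.0037,-0.03],"delta_rot": [0,0,0],"claw": 0},
  {"delta_pos": [-0.001,-0.0037,-0.06],"delta_rot": [0,0,0],"claw": 0},
  {"delta_pos": [-0.001,-0.0037,-0.072],"delta_rot": [0,0,0],"claw": 0},
  {"delta_pos": [-0.001,-0.0037,-0.072],"delta_rot": [0,0,0],"claw": 0},
  {"delta_pos": [-0.001,-0.0037,-0.075],"delta_rot": [0,0,0],"claw": 0},
  {"delta_pos": [-0.001,-0.0037,-0.078],"delta_rot": [0,0,0],"claw": 0},
  {"delta_pos": [-0.001,-0.0037,-0.081],"delta_rot": [0,0,0],"claw": 0},
  {"delta_pos": [-0.001,-0.0037,-0.084],"delta_rot": [0,0,0],"claw": 0},
  {"delta_pos": [-0.001,-0.0037,-0.084],"delta_rot": [0,0,0],"claw": 0},
  {"delta_pos": [-0.001,-0.0037,-0.084],"delta_rot": [0,0,0],"claw": 0},
])

```text
time: 3.08
eef_pos: [0.5488, 0.1375, 0.1211]
tcp_rot: [0.511, 0.489, -0.511, 0.488]
contact_force: [0.1, -0.5, 4.0]
opening: -0.002
```

```bash
python3 - <<'E'
from h import *
p,y,s=pose()
qs=[0,0,.04,.08,.13,.2,.28,.36,.44,.53,.62,.71,.8,.89,.98,1.07,1.16,1.25,1.34,1.42,1.5,1.58,1.66,1.72]
for i,q in enumerate(qs):
    d,w=delta(pen(*gate(q,90,10)),.118,-2.7+np.degrees(q));print(q,d.round(3),round(w,3))
E
```

```text
0 [-0.    -0.003 -0.003] -0.001
0 [-0.    -0.003 -0.003] -0.001
0.04 [ 0.    -0.007 -0.003] 0.012
0.08 [ 0.    -0.01  -0.003] 0.025
0.13 [ 0.001 -0.015 -0.003] 0.04
0.2 [ 0.003 -0.021 -0.003] 0.063
0.28 [ 0.005 -0.028 -0.003] 0.088
0.36 [ 0.008 -0.034 -0.003] 0.114
0.44 [ 0.011 -0.041 -0.003] 0.139
0.53 [ 0.015 -0.048 -0.003] 0.168
0.62 [ 0.02  -0.054 -0.003] 0.196
0.71 [ 0.025 -0.06  -0.003] 0.225
0.8 [ 0.031 -0.066 -0.003] 0.254
0.89 [ 0.038 -0.071 -0.003] 0.282
0.98 [ 0.044 -0.076 -0.003] 0.311
1.07 [ 0.052 -0.079 -0.003] 0.34
1.16 [ 0.059 -0.082 -0.003] 0.368
1.25 [ 0.067 -0.085 -0.003] 0.397
1.34 [ 0.075 -0.086 -0.003] 0.426
1.42 [ 0.082 -0.087 -0.003] 0.451
1.5 [ 0.089 -0.088 -0.003] 0.477
1.58 [ 0.097 -0.088 -0.003] 0.502
1.66 [ 0.104 -0.087 -0.003] 0.528
1.72 [ 0.109 -0.086 -0.003] 0.547
```

>>> play_rows([
  {"delta_pos": [0,0,-0.003],"delta_rot": [0,0,0],"claw": 0},
  {"delta_pos": [0,0,-0.004],"delta_rot": [0,0,0],"claw": 0},
  {"delta_pos": [0,-0.003,-0.004],"delta_rot": [0,0,0],"claw": 0},
  {"delta_pos": [0,-0.007,-0.004],"delta_rot": [0,0,0.012],"claw": 0},
  {"delta_pos": [0,-0.01,-0.004],"delta_rot": [0,0,0.025],"claw": 0},
  {"delta_pos": [0.001,-0.015,-0.004],"delta_rot": [0,0,0.04],"claw": 0},
  {"delta_pos": [0.003,-0.021,-0.004],"delta_rot": [0,0,0.063],"claw": 0},
  {"delta_pos": [0.005,-0.028,-0.004],"delta_rot": [0,0,0.088],"claw": 0},
  {"delta_pos": [0.008,-0.034,-0.004],"delta_rot": [0,0,0.114],"claw": 0},
  {"delta_pos": [0.008,-0.034,-0.004],"delta_rot": [0,0,0.114],"claw": 0},
])

```text
time: 3.92
eef_pos: [0.557, 0.1026, 0.1168]
tcp_rot: [0.416, 0.573, -0.416, 0.572]
contact_force: [0.4, -0.4, 1.0]
opening: -0.003
```

```bash
python3 - <<'E'
from h import *
p,y,s=pose();print(p,y,s["contact_force"])
cv2.imwrite("pics/t2.png",ctrl.read_camera("top")[200:380,240:500])
cv2.imwrite("pics/s2.png",cv2.resize(ctrl.read_camera("scene")[180:360,220:460],None,fx=2.5,fy=2.5))
for q in [.36,.44,.53,.62,.71,.8,.89,.98,1.07,1.16,1.25,1.34,1.42,1.5,1.58,1.66,1.72]:
    d,w=delta(pen(*gate(q,90,10)),.1185,-2.7+np.degrees(q));print(q,d.round(3),round(w,3))
E
```

```text
[0.55695565 0.10257743 0.11678633] 18.009415790419688 [ 0.38624208 -0.44259974  1.03732796]
0.36 [-0.    -0.     0.002] 0.001
0.44 [ 0.003 -0.007  0.002] 0.026
0.53 [ 0.007 -0.014  0.002] 0.055
0.62 [ 0.012 -0.02   0.002] 0.083
0.71 [ 0.018 -0.026  0.002] 0.112
0.8 [ 0.023 -0.032  0.002] 0.141
0.89 [ 0.03  -0.037  0.002] 0.169
0.98 [ 0.037 -0.041  0.002] 0.198
1.07 [ 0.044 -0.045  0.002] 0.227
1.16 [ 0.052 -0.048  0.002] 0.255
1.25 [ 0.059 -0.051  0.002] 0.284
1.34 [ 0.067 -0.052  0.002] 0.312
1.42 [ 0.074 -0.053  0.002] 0.338
1.5 [ 0.082 -0.054  0.002] 0.363
1.58 [ 0.089 -0.053  0.002] 0.389
1.66 [ 0.096 -0.052  0.002] 0.414
1.72 [ 0.101 -0.052  0.002] 0.434
```

View pics/s2.png

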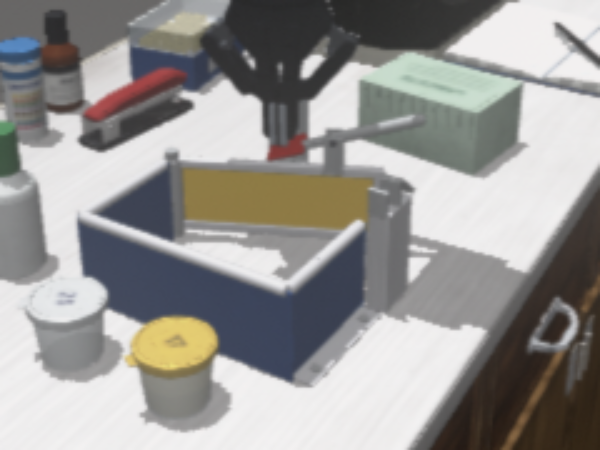

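The gate is open about 20°, with the bar lifted and clear of the catch (crop 395,185), so I continue the arc.

>>> play_rows([
  {"delta_pos": [0.003,-0.007,0.002],"delta_rot": [0,0,0.026],"claw": 0},
  {"delta_pos": [0.007,-0.014,0.002],"delta_rot": [0,0,0.055],"claw": 0},
  {"delta_pos": [0.012,-0.02,0.002],"delta_rot": [0,0,0.083],"claw": 0},
  {"delta_pos": [0.018,-0.026,0.002],"delta_rot": [0,0,0.112],"claw": 0},
  {"delta_pos": [0.023,-0.032,0.002],"delta_rot": [0,0,0.141],"claw": 0},
  {"delta_pos": [0.03,-0.037,0.002],"delta_rot": [0,0,0.169],"claw": 0},
  {"delta_pos": [0.037,-0.041,0.002],"delta_rot": [0,0,0.198],"claw": 0},
  {"delta_pos": [0.044,-0.045,0.002],"delta_rot": [0,0,0.227],"claw": 0},
  {"delta_pos": [0.052,-0.048,0.002],"delta_rot": [0,0,0.255],"claw": 0},
  {"delta_pos": [0.059,-0.051,0.002],"delta_rot": [0,0,0.284],"claw": 0},
  {"delta_pos": [0.067,-0.052,0.002],"delta_rot": [0,0,0.312],"claw": 0},
  {"delta_pos": [0.074,-0.053,0.002],"delta_rot": [0,0,0.338],"claw": 0},
  {"delta_pos": [0.082,-0.054,0.002],"delta_rot": [0,0,0.363],"claw": 0},
  {"delta_pos": [0.089,-0.053,0.002],"delta_rot": [0,0,0.389],"claw": 0},
  {"delta_pos": [0.096,-0.052,0.002],"delta_rot": [0,0,0.414],"claw": 0},
  {"delta_pos": [0.101,-0.052,0.002],"delta_rot": [0,0,0.434],"claw": 0},
  {"delta_pos": [0.103,-0.052,0.002],"delta_rot": [0,0,0.434],"claw": 0},
  {"delta_pos": [0.103,-0.052,0.002],"delta_rot": [0,0,0.434],"claw": 0},
])

```text
time: 5.52
eef_pos: [0.6579, 0.0519, 0.1179]
tcp_rot: [-0.036, 0.709, 0.036, 0.704]
contact_force: [-5.0, 0.4, 2.3]
opening: -0.004
```

>>> play_rows([
  {"delta_pos": [-0.003,0,0.03],"delta_rot": [0,0,0],"claw": 0},
  {"delta_pos": [-0.003,0,0.07],"delta_rot": [0,0,0],"claw": 0},
  {"delta_pos": [-0.003,0,0.1],"delta_rot": [0,0,-0.02],"claw": 0},
  {"delta_pos": [-0.003,0,0.1],"delta_rot": [0,0,-0.05],"claw": 0},
  {"delta_pos": [-0.07,-0.115,0.1],"delta_rot": [0,0,-0.29],"claw": 60},
  {"delta_pos": [-0.07,-0.115,0.1],"delta_rot": [0,0,-0.29],"claw": 60},
  {"delta_pos": [-0.07,-0.115,0.1],"delta_rot": [0,0,-0.29],"claw": 60},
  {"delta_pos": [-0.07,-0.115,0.1],"delta_rot": [0,0,-0.29],"claw": 60},
  {"delta_pos": [-0.156,-0.254,0.1],"delta_rot": [0,0,-0.581],"claw": 60},
  {"delta_pos": [-0.156,-0.254,0.1],"delta_rot": [0,0,-0.581],"claw": 60},
  {"delta_pos": [-0.156,-0.254,0.1],"delta_rot": [0,0,-0.581],"claw": 60},
  {"delta_pos": [-0.156,-0.254,0.1],"delta_rot": [0,0,-0.581],"claw": 60},
  {"delta_pos": [-0.156,-0.254,0.1],"delta_rot": [0,0,-0.581],"claw": 60},
  {"delta_pos": [-0.156,-0.254,0.1],"delta_rot": [0,0,-0.581],"claw": 60},
  {"delta_pos": [-0.156,-0.254,0.1],"delta_rot": [0,0,-0.581],"claw": 60},
  {"delta_pos": [-0.156,-0.254,0.1],"delta_rot": [0,0,-0.581],"claw": 60},
  {"delta_pos": [-0.156,-0.254,0.1],"delta_rot": [0,0,-0.581],"claw": 60},
  {"delta_pos": [-0.156,-0.254,0.1],"delta_rot": [0,0,-0.581],"claw": 60},
  {"delta_pos": [-0.156,-0.254,0.1],"delta_rot": [0,0,-0.581],"claw": 60},
  {"delta_pos": [-0.156,-0.254,0.1],"delta_rot": [0,0,-0.581],"claw": 60},
])

```text
time: 7.18
eef_pos: [0.5017, -0.2018, 0.2175]
tcp_rot: [0.539, 0.462, -0.535, 0.458]
contact_force: [0.1, 0.3, -0.4]
opening: 0.708
```

```bash
python3 - <<'E'
from h import *
p,y,s=pose();print(p,y,s["opening"])
im=ctrl.read_camera("top");cv2.imwrite("pics/t3.png",im)
c,r=carton(im);print(r)
print(delta((.502,-.204),.042,-8.8))
E
```

```text
[ 0.50172838 -0.20175683  0.21751014] -8.763086009587289 0.7075781134987414
((513.1963500976562, -132.287353515625), (88.36294555664062, 130.40518188476562), 81.18401336669922)
(array([ 0.0002, -0.0022, -0.1756]), np.float64(-0.0003))
```

View pics/t3.png

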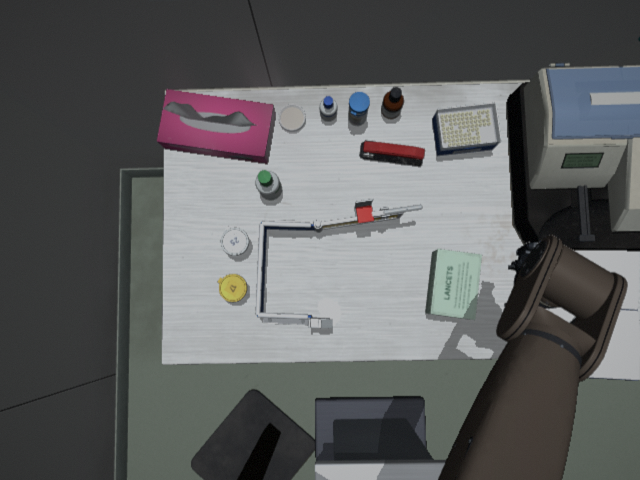

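The gate is wide open, its tip near (420,208), and the carton has not moved (455,285). Next I descend behind it.

>>> play_rows([
  {"delta_pos": [0,-0.004,-0.04],"delta_rot": [0,0,0],"claw": 60},
  {"delta_pos": [0,-0.004,-0.08],"delta_rot": [0,0,0],"claw": 60},
  {"delta_pos": [0,-0.004,-0.12],"delta_rot": [0,0,0],"claw": 60},
  {"delta_pos": [0,-0.004,-0.15],"delta_rot": [0,0,0],"claw": 60},
  {"delta_pos": [0,-0.004,-0.165],"delta_rot": [0,0,0],"claw": 60},
  {"delta_pos": [0,-0.004,-0.1755],"delta_rot": [0,0,0],"claw": 60},
  {"delta_pos": [0,-0.004,-0.1755],"delta_rot": [0,0,0],"claw": 60},
  {"delta_pos": [0,-0.004,-0.1755],"delta_rot": [0,0,0],"claw": 60},
])

```text
time: 7.9
eef_pos: [0.5021, -0.206, 0.0424]
tcp_rot: [0.539, 0.462, -0.535, 0.459]
contact_force: [-0.5, -0.3, 0.7]
opening: 0.706
```

```bash
python3 - <<'E'
from h import *
p,y,s=pose();print(p,y,s["contact_force"])
g=pen(0,10);print("goal carton",g)
# tool TCP when behind carton at pen y -110 and final
for a in [(-6,-200),(-2,-150),(0,-100)]:
    print(a,delta(pen(*a),.042,-2.7))
E
```

```text
[ 0.50211595 -0.20597178  0.04240498] -8.740023493504157 [-0.47451604 -0.31351472  0.67282884]
goal carton [0.54817106 0.2116889 ]
(-6, -200) (array([ 0.0302,  0.2082, -0.0004]), np.float64(0.0336))
(-2, -150) (array([ 0.0365,  0.2579, -0.0004]), np.float64(0.0336))
(0, -100) (array([ 0.0409,  0.3078, -0.0004]), np.float64(0.0336))
```

>>> play_rows([
  {"delta_pos": [0.001,0.006,0],"delta_rot": [0,0,0],"claw": 60},
  {"delta_pos": [0.002,0.012,0],"delta_rot": [0,0,0],"claw": 60},
  {"delta_pos": [0.002,0.018,0],"delta_rot": [0,0,0],"claw": 60},
  {"delta_pos": [0.003,0.024,0],"delta_rot": [0,0,0.001],"claw": 60},
  {"delta_pos": [0.004,0.031,0],"delta_rot": [0,0,0.003],"claw": 60},
  {"delta_pos": [0.005,0.039,0],"delta_rot": [0,0,0.005],"claw": 60},
  {"delta_pos": [0.006,0.047,0],"delta_rot": [0,0,0.007],"claw": 60},
  {"delta_pos": [0.007,0.055,0],"delta_rot": [0,0,0.009],"claw": 60},
  {"delta_pos": [0.008,0.063,0],"delta_rot": [0,0,0.011],"claw": 60},
  {"delta_pos": [0.009,0.071,0],"delta_rot": [0,0,0.013],"claw": 60},
  {"delta_pos": [0.01,0.079,0],"delta_rot": [0,0,0.015],"claw": 60},
  {"delta_pos": [0.011,0.087,0],"delta_rot": [0,0,0.017],"claw": 60},
  {"delta_pos": [0.012,0.095,0],"delta_rot": [0,0,0.019],"claw": 60},
  {"delta_pos": [0.013,0.103,0],"delta_rot": [0,0,0.021],"claw": 60},
  {"delta_pos": [0.014,0.111,0],"delta_rot": [0,0,0.024],"claw": 60},
  {"delta_pos": [0.015,0.119,0],"delta_rot": [0,0,0.027],"claw": 60},
  {"delta_pos": [0.016,0.127,0],"delta_rot": [0,0,0.03],"claw": 60},
  {"delta_pos": [0.017,0.135,0],"delta_rot": [0,0,0.0336],"claw": 60},
  {"delta_pos": [0.018,0.141,0],"delta_rot": [0,0,0.0336],"claw": 60},
  {"delta_pos": [0.018,0.145,0],"delta_rot": [0,0,0.0336],"claw": 60},
])

```text
time: 9.57
eef_pos: [0.5211, -0.0606, 0.0434]
tcp_rot: [0.513, 0.49, -0.509, 0.487]
contact_force: [-0.7, -4.5, 5.7]
opening: 0.703
```

```bash
python3 - <<'E'
from h import *
p,y,s=pose();print(p,y,s["contact_force"])
im=ctrl.read_camera("top");cv2.imwrite("pics/t4.png",im[180:360,230:560])
c,r=carton(im);print(r)
b=cv2.boxPoints(r);print(((b/1000-C)@RP*1000).round(0))
E
```

```text
[ 0.52111507 -0.06061448  0.04343931] -2.61130933998673 [-0.7118184  -4.49601046  5.66617512]
((522.978515625, 3.1205520629882812), (76.88059997558594, 130.732177734375), 86.0403823852539)
[[ -82. -237.]
 [  49. -239.]
 [  51. -163.]
 [ -80. -160.]]
```

View pics/t4.png

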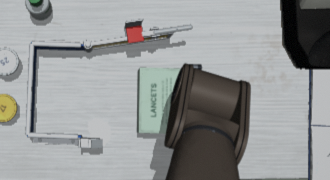

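>>> play_rows([
  {"delta_pos": [0,0,0],"delta_rot": [0,0,0],"claw": 60},
  {"delta_pos": [0,-0.001,0],"delta_rot": [0,0,0],"claw": 60},
  {"delta_pos": [0,-0.002,0],"delta_rot": [0,0,0],"claw": 60},
  {"delta_pos": [0,-0.002,0],"delta_rot": [0,0,0],"claw": 60},
])

```text
time: 9.95
eef_pos: [0.521, -0.0616, 0.0434]
tcp_rot: [0.514, 0.49, -0.509, 0.487]
contact_force: [1.5, 0.4, 3.8]
opening: 0.703
```

```bash
python3 - <<'E'
from h import *
p,y,s=pose();print(p,y,s["contact_force"],s["wrist_torque"])
im=ctrl.read_camera("scene");cv2.imwrite("pics/s4.png",cv2.resize(im[170:330,260:500],None,fx=3,fy=3))
E
```

```text
[ 0.52096833 -0.06159663  0.04337839] -2.6197855546541087 [1.54123406 0.41796341 3.78064098] [0.1580263  0.03004401 0.03034387]
```

View pics/s4.png

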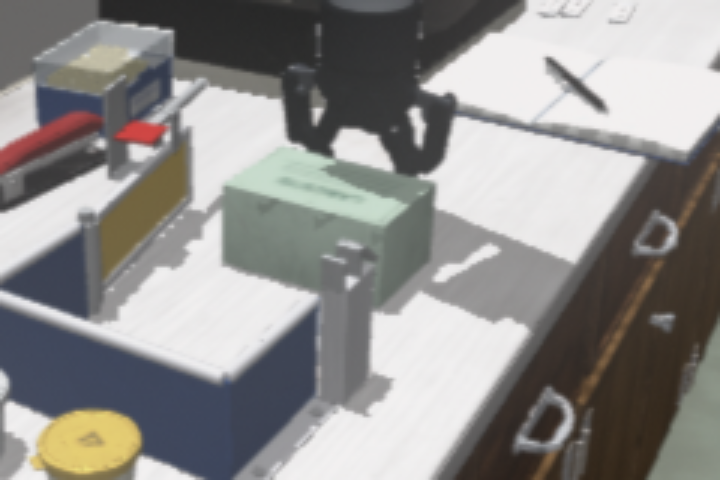

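>>> play_rows([
  {"delta_pos": [0.001,0.005,-0.001],"delta_rot": [0,0,0],"claw": 60},
  {"delta_pos": [0.002,0.012,-0.002],"delta_rot": [0,0,0],"claw": 60},
  {"delta_pos": [0.003,0.02,-0.002],"delta_rot": [0,0,0],"claw": 60},
  {"delta_pos": [0.004,0.028,-0.002],"delta_rot": [0,0,0],"claw": 60},
  {"delta_pos": [0.005,0.036,-0.002],"delta_rot": [0,0,0],"claw": 60},
  {"delta_pos": [0.006,0.044,-0.002],"delta_rot": [0,0,0],"claw": 60},
  {"delta_pos": [0.007,0.052,-0.002],"delta_rot": [0,0,0],"claw": 60},
  {"delta_pos": [0.008,0.06,-0.002],"delta_rot": [0,0,0],"claw": 60},
  {"delta_pos": [0.01,0.068,-0.002],"delta_rot": [0,0,0],"claw": 60},
  {"delta_pos": [0.011,0.076,-0.002],"delta_rot": [0,0,0],"claw": 60},
  {"delta_pos": [0.012,0.084,-0.002],"delta_rot": [0,0,0],"claw": 60},
  {"delta_pos": [0.013,0.092,-0.002],"delta_rot": [0,0,0],"claw": 60},
  {"delta_pos": [0.014,0.1,-0.002],"delta_rot": [0,0,0],"claw": 60},
  {"delta_pos": [0.015,0.108,-0.002],"delta_rot": [0,0,0],"claw": 60},
  {"delta_pos": [0.017,0.116,-0.002],"delta_rot": [0,0,0],"claw": 60},
  {"delta_pos": [0.018,0.124,-0.002],"delta_rot": [0,0,0],"claw": 60},
  {"delta_pos": [0.019,0.132,-0.002],"delta_rot": [0,0,0],"claw": 60},
  {"delta_pos": [0.02,0.14,-0.002],"delta_rot": [0,0,0],"claw": 60},
  {"delta_pos": [0.021,0.147,-0.002],"delta_rot": [0,0,0],"claw": 60},
  {"delta_pos": [0.0215,0.1534,-0.002],"delta_rot": [0,0,0],"claw": 60},
])

```text
time: 11.67
eef_pos: [0.5441, 0.0903, 0.0432]
tcp_rot: [0.513, 0.489, -0.509, 0.489]
contact_force: [-1.1, -7.6, 10.3]
opening: 0.702
```

```bash
python3 - <<'E'
from h import *
p,y,s=pose();print(p,y,s["contact_force"])
im=ctrl.read_camera("top");cv2.imwrite("pics/t5.png",cv2.resize(im[190:350,220:440],None,fx=3,fy=3))
c,r=carton(im);print(r)
b=cv2.boxPoints(r);print(((b/1000-C)@RP*1000).round(0))
print("tool pen",(p[:2]-C)@RP*1000, delta(pen(0,-48),.0425,-2.7))
E
```

```text
[0.54413684 0.09030165 0.04316463] -2.571434840761567 [-1.12198572 -7.56849156 10.27721198]
((545.4927368164062, 171.9433135986328), (38.256568908691406, 130.07095336914062), 87.53719329833984)
[[-66. -49.]
 [ 64. -49.]
 [ 64. -10.]
 [-66. -11.]]
tool pen [   1.68837206 -111.44253582] (array([ 0.0013,  0.0624, -0.0007]), np.float64(-0.0007))
```

View pics/t5.png

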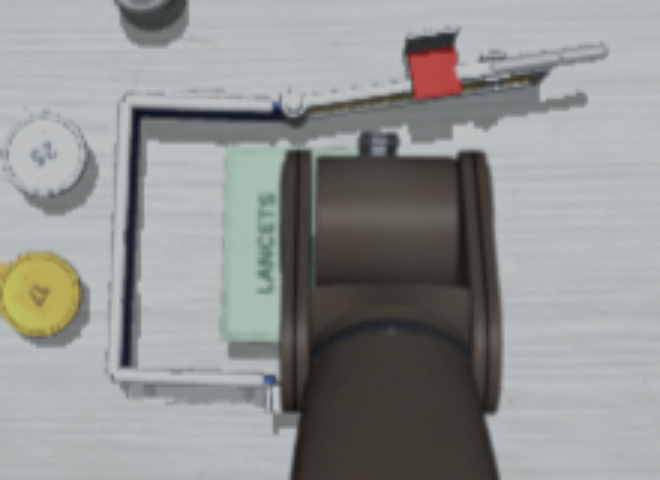

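Carton is centred and square in the mouth (pen x −66 to +64). The upward force on the hand suggests the knuckles rest on the carton's top edge, so I back off, raise it slightly, and then push on.

>>> play_rows([
  {"delta_pos": [0,-0.006,0],"delta_rot": [0,0,0],"claw": 60},
  {"delta_pos": [0,-0.006,0.006],"delta_rot": [0,0,0],"claw": 60},
  {"delta_pos": [0,-0.006,0.008],"delta_rot": [0,0,0],"claw": 60},
  {"delta_pos": [0,-0.002,0.008],"delta_rot": [0,0,0],"claw": 60},
  {"delta_pos": [0,0.004,0.008],"delta_rot": [0,0,0],"claw": 60},
  {"delta_pos": [0,0.01,0.008],"delta_rot": [0,0,0],"claw": 60},
  {"delta_pos": [0,0.016,0.008],"delta_rot": [0,0,0],"claw": 60},
  {"delta_pos": [0,0.022,0.008],"delta_rot": [0,0,0],"claw": 60},
  {"delta_pos": [0,0.028,0.008],"delta_rot": [0,0,0],"claw": 60},
  {"delta_pos": [0,0.034,0.008],"delta_rot": [0,0,0],"claw": 60},
])

```text
time: 12.55
eef_pos: [0.5439, 0.1262, 0.0509]
tcp_rot: [0.513, 0.489, -0.509, 0.488]
contact_force: [-0.0, -0.8, 0.0]
opening: 0.702
```

>>> play_rows([
  {"delta_pos": [0,0.006,0],"delta_rot": [0,0,0],"claw": 60},
  {"delta_pos": [0,0.012,0],"delta_rot": [0,0,0],"claw": 60},
  {"delta_pos": [0.001,0.017,0],"delta_rot": [0,0,0],"claw": 60},
  {"delta_pos": [0.001,0.021,0],"delta_rot": [0,0,0],"claw": 60},
  {"delta_pos": [0.001,0.023,0],"delta_rot": [0,0,0],"claw": 60},
  {"delta_pos": [0.001,0.025,0],"delta_rot": [0,0,0],"claw": 60},
  {"delta_pos": [0.001,0.027,0],"delta_rot": [0,0,0],"claw": 60},
  {"delta_pos": [0.001,0.028,0],"delta_rot": [0,0,0],"claw": 60},
])

```text
time: 13.22
eef_pos: [0.5449, 0.1543, 0.0509]
tcp_rot: [0.513, 0.489, -0.509, 0.488]
contact_force: [0.0, -1.2, 0.1]
opening: 0.701
```

```bash
python3 - <<'E'
from h import *
p,y,s=pose();print(p,y,s["contact_force"],(p[:2]-C)@RP*1000)
im=ctrl.read_camera("top");cv2.imwrite("pics/t6.png",cv2.resize(im[190:350,220:440],None,fx=3,fy=3))
c,r=carton(im);print(r)
b=cv2.boxPoints(r);print(((b/1000-C)@RP*1000).round(0))
E
```

```text
[0.54487773 0.15428455 0.05085042] -2.562764073845746 [ 0.0174319  -1.19919839  0.05006188] [ -0.58556618 -47.49575815]
((545.978271484375, 217.2890167236328), (75.68609619140625, 129.98538208007812), 87.43843078613281)
[[-67. -23.]
 [ 63. -22.]
 [ 62.  53.]
 [-68.  53.]]
```

>>> play_rows([
  {"delta_pos": [0,0.001,0],"delta_rot": [0,0,0],"claw": 60},
  {"delta_pos": [0,0.002,0],"delta_rot": [0,0,0],"claw": 60},
  {"delta_pos": [0,0.003,0],"delta_rot": [0,0,0],"claw": 60},
  {"delta_pos": [0,0.003,0],"delta_rot": [0,0,0],"claw": 60},
])

```text
time: 13.6
eef_pos: [0.5448, 0.157, 0.0509]
tcp_rot: [0.513, 0.489, -0.509, 0.488]
contact_force: [-1.2, -2.8, 0.9]
opening: 0.7
```

>>> play_rows([
  {"delta_pos": [0,0.001,0],"delta_rot": [0,0,0],"claw": 60},
  {"delta_pos": [0,0.002,0],"delta_rot": [0,0,0],"claw": 60},
  {"delta_pos": [0,0.0025,0],"delta_rot": [0,0,0],"claw": 60},
  {"delta_pos": [0,0.0025,0],"delta_rot": [0,0,0],"claw": 60},
])

```text
time: 13.93
eef_pos: [0.5446, 0.1572, 0.051]
tcp_rot: [0.512, 0.488, -0.511, 0.489]
contact_force: [-2.6, -11.2, 3.6]
opening: 0.699
```

>>> play_rows([
  {"delta_pos": [0,-0.003,0],"delta_rot": [0,0,0],"claw": 60},
  {"delta_pos": [0,-0.02,0],"delta_rot": [0,0,0],"claw": 60},
  {"delta_pos": [-0.002,-0.06,0],"delta_rot": [0,0,0],"claw": 60},
  {"delta_pos": [-0.003,-0.07,0.03],"delta_rot": [0,0,0],"claw": 60},
  {"delta_pos": [-0.003,-0.09,0.07],"delta_rot": [0,0,0],"claw": 60},
  {"delta_pos": [-0.003,-0.12,0.11],"delta_rot": [0,0,0],"claw": 0},
  {"delta_pos": [-0.003,-0.15,0.15],"delta_rot": [0,0,0],"claw": 0},
  {"delta_pos": [-0.003,-0.19,0.15],"delta_rot": [0,0,0.04],"claw": 0},
  {"delta_pos": [-0.003,-0.23,0.15],"delta_rot": [0,0,0.08],"claw": 0},
  {"delta_pos": [-0.003,-0.26,0.15],"delta_rot": [0,0,0.12],"claw": 0},
  {"delta_pos": [-0.003,-0.26,0.15],"delta_rot": [0,0,0.12],"claw": 0},
])

```text
time: 14.85
eef_pos: [0.5422, -0.1071, 0.2024]
tcp_rot: [0.411, 0.574, -0.409, 0.577]
contact_force: [0.5, 0.6, -0.1]
opening: 0.001
```

```bash
python3 - <<'E'
from h import *
p,y,s=pose();print(p,y,s["contact_force"],(p[:2]-C)@RP*1000)
im=ctrl.read_camera("top");cv2.imwrite("pics/t7.png",cv2.resize(im[190:350,220:440],None,fx=3,fy=3))
c,r=carton(im);print(r)
b=cv2.boxPoints(r);print(((b/1000-C)@RP*1000).round(0))
h=cv2.cvtColor(im,cv2.COLOR_BGR2HSV)
m=((h[...,0]<6)|(h[...,0]>174))&(h[...,1]>150)&(h[...,2]>120);m[:185]=0
c=blob(m);rr=cv2.minAreaRect((ray("top",c,.103)*1000).astype(np.float32))[0];g=(np.array(rr)/1000-C)@RP*1000
q=np.arctan2(-(g[1]+57),-(g[0]-94));print("gate q",q)
for a in [(q,95,55,.25),(q,95,55,.118)]: print(a,delta(pen(*gate(*a[:3])),a[3],-2.7+np.degrees(q)))
E
```

```text
[ 0.54223275 -0.10705181  0.20238066] 19.059491425711474 [ 0.48404489  0.58531231 -0.09798898] [   9.08302314 -308.66659476]
((545.3020629882812, 213.23251342773438), (87.32772827148438, 130.25076293945312), 87.12290954589844)
[[-68. -32.]
 [ 62. -32.]
 [ 62.  55.]
 [-68.  55.]]
gate q 1.7692582132789743
(np.float64(1.7692582132789743), 95, 55, 0.25) (array([0.1656, 0.1612, 0.0482]), np.float64(0.443))
(np.float64(1.7692582132789743), 95, 55, 0.118) (array([ 0.1656,  0.1612, -0.0838]), np.float64(0.443))
```

View pics/t7.png

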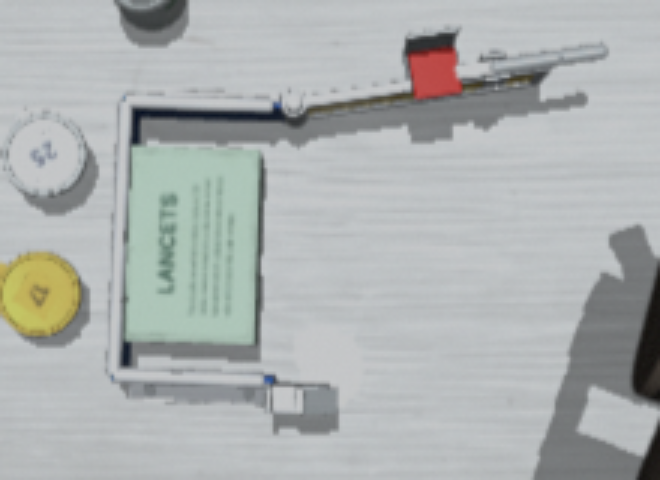

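The carton sits flush on the back wall (crop rows 147–343), the gate stands wide open, and the cups are untouched. Next I stage outside the plate.

>>> play_rows([
  {"delta_pos": [0.04,0.03,0.03],"delta_rot": [0,0,0.04],"claw": 0},
  {"delta_pos": [0.08,0.06,0.045],"delta_rot": [0,0,0.08],"claw": 0},
  {"delta_pos": [0.11,0.09,0.045],"delta_rot": [0,0,0.12],"claw": 0},
  {"delta_pos": [0.14,0.12,0.045],"delta_rot": [0,0,0.16],"claw": 0},
  {"delta_pos": [0.1656,0.15,0.045],"delta_rot": [0,0,0.2],"claw": 0},
  {"delta_pos": [0.1656,0.161,0.045],"delta_rot": [0,0,0.24],"claw": 0},
  {"delta_pos": [0.1656,0.161,0.045],"delta_rot": [0,0,0.28],"claw": 0},
  {"delta_pos": [0.1656,0.161,0.045],"delta_rot": [0,0,0.32],"claw": 0},
  {"delta_pos": [0.1656,0.161,0.045],"delta_rot": [0,0,0.36],"claw": 0},
  {"delta_pos": [0.1656,0.161,0.045],"delta_rot": [0,0,0.4],"claw": 0},
  {"delta_pos": [0.1656,0.161,0.045],"delta_rot": [0,0,0.443],"claw": 0},
  {"delta_pos": [0.1656,0.161,0.02],"delta_rot": [0,0,0.443],"claw": 0},
  {"delta_pos": [0.1656,0.161,-0.02],"delta_rot": [0,0,0.443],"claw": 0},
  {"delta_pos": [0.1656,0.161,-0.06],"delta_rot": [0,0,0.443],"claw": 0},
  {"delta_pos": [0.1656,0.161,-0.077],"delta_rot": [0,0,0.443],"claw": 0},
  {"delta_pos": [0.1656,0.161,-0.077],"delta_rot": [0,0,0.443],"claw": 0},
  {"delta_pos": [0.1656,0.161,-0.077],"delta_rot": [0,0,0.443],"claw": 0},
])

```text
time: 16.32
eef_pos: [0.7066, 0.0557, 0.1231]
tcp_rot: [-0.052, 0.706, 0.055, 0.704]
contact_force: [0.8, 0.1, 0.8]
opening: 0.001
```

```bash
python3 - <<'E'
from h import *
p,y,s=pose();print(p,y,s["contact_force"])
for q,o in [(1.75,45),(1.75,38)]+[(x,35) for x in np.arange(1.68,-.01,-.08)]+[(-.03,35)]:
    d,w=delta(pen(*gate(q,95,o)),.125,-2.7+np.degrees(q));print(round(q,2),d.round(3),round(w,3))
E
```

```text
[0.70663957 0.0557486  0.12312604] 98.68625247522243 [0.7585281  0.08455819 0.79157073]
1.75 [-0.011 -0.004  0.002] -0.006
1.75 [-0.018 -0.005  0.002] -0.006
1.68 [-0.027 -0.008  0.002] -0.028
1.6 [-0.034 -0.011  0.002] -0.054
1.52 [-0.042 -0.013  0.002] -0.079
1.44 [-0.05  -0.015  0.002] -0.105
1.36 [-0.058 -0.016  0.002] -0.13
1.28 [-0.066 -0.017  0.002] -0.156
1.2 [-0.074 -0.016  0.002] -0.181
1.12 [-0.082 -0.016  0.002] -0.207
1.04 [-0.09  -0.014  0.002] -0.232
0.96 [-0.098 -0.012  0.002] -0.258
0.88 [-0.106 -0.009  0.002] -0.283
0.8 [-0.113 -0.006  0.002] -0.309
0.72 [-0.12  -0.002  0.002] -0.334
0.64 [-0.127  0.002  0.002] -0.36
0.56 [-0.133  0.008  0.002] -0.385
0.48 [-0.139  0.013  0.002] -0.41
0.4 [-0.145  0.019  0.002] -0.436
0.32 [-0.15   0.025  0.002] -0.461
0.24 [-0.154  0.032  0.002] -0.487
0.16 [-0.158  0.039  0.002] -0.512
0.08 [-0.162  0.046  0.002] -0.538
-0.0 [-0.164  0.054  0.002] -0.563
-0.03 [-0.165  0.057  0.002] -0.573
```

>>> play_rows([
  {"delta_pos": [-0.011,-0.004,0.002],"delta_rot": [0,0,-0.006],"claw": 0},
  {"delta_pos": [-0.018,-0.005,0.002],"delta_rot": [0,0,-0.006],"claw": 0},
  {"delta_pos": [-0.027,-0.008,0.002],"delta_rot": [0,0,-0.028],"claw": 0},
  {"delta_pos": [-0.034,-0.011,0.002],"delta_rot": [0,0,-0.054],"claw": 0},
  {"delta_pos": [-0.042,-0.013,0.002],"delta_rot": [0,0,-0.079],"claw": 0},
  {"delta_pos": [-0.05,-0.015,0.002],"delta_rot": [0,0,-0.105],"claw": 0},
  {"delta_pos": [-0.058,-0.016,0.002],"delta_rot": [0,0,-0.13],"claw": 0},
  {"delta_pos": [-0.066,-0.017,0.002],"delta_rot": [0,0,-0.156],"claw": 0},
  {"delta_pos": [-0.074,-0.016,0.002],"delta_rot": [0,0,-0.181],"claw": 0},
  {"delta_pos": [-0.082,-0.016,0.002],"delta_rot": [0,0,-0.207],"claw": 0},
  {"delta_pos": [-0.09,-0.014,0.002],"delta_rot": [0,0,-0.232],"claw": 0},
  {"delta_pos": [-0.098,-0.012,0.002],"delta_rot": [0,0,-0.258],"claw": 0},
  {"delta_pos": [-0.106,-0.009,0.002],"delta_rot": [0,0,-0.283],"claw": 0},
  {"delta_pos": [-0.113,-0.006,0.002],"delta_rot": [0,0,-0.309],"claw": 0},
  {"delta_pos": [-0.12,-0.002,0.002],"delta_rot": [0,0,-0.334],"claw": 0},
  {"delta_pos": [-0.127,0.002,0.002],"delta_rot": [0,0,-0.36],"claw": 0},
  {"delta_pos": [-0.133,0.008,0.002],"delta_rot": [0,0,-0.385],"claw": 0},
  {"delta_pos": [-0.139,0.013,0.002],"delta_rot": [0,0,-0.41],"claw": 0},
  {"delta_pos": [-0.145,0.019,0.002],"delta_rot": [0,0,-0.436],"claw": 0},
  {"delta_pos": [-0.15,0.025,0.002],"delta_rot": [0,0,-0.461],"claw": 0},
])

```text
time: 17.98
eef_pos: [0.5579, 0.0811, 0.1282]
tcp_rot: [0.431, 0.561, -0.425, 0.565]
contact_force: [0.2, -0.4, 0.1]
opening: -0.003
```

```bash
python3 - <<'E'
from h import *
p,y,s=pose();print(p,y,s["contact_force"])
for q in [.3,.24,.18,.12,.07,.03,0,-.02,-.04]:
    d,w=delta(pen(*gate(q,95,35)),.125,-2.7+np.degrees(max(q,0)));print(round(q,2),d.round(3),round(w,3))
E
```

```text
[0.55793347 0.08114867 0.12818671] 15.4838210185607 [ 0.15863836 -0.37232788  0.05611663]
0.3 [-0.002  0.002 -0.003] -0.006
0.24 [-0.006  0.007 -0.003] -0.025
0.18 [-0.008  0.012 -0.003] -0.044
0.12 [-0.011  0.017 -0.003] -0.063
0.07 [-0.013  0.022 -0.003] -0.079
0.03 [-0.015  0.026 -0.003] -0.092
0 [-0.016  0.029 -0.003] -0.101
-0.02 [-0.016  0.031 -0.003] -0.101
-0.04 [-0.017  0.033 -0.003] -0.101
```

>>> play_rows([
  {"delta_pos": [-0.002,0.002,-0.003],"delta_rot": [0,0,-0.006],"claw": 0},
  {"delta_pos": [-0.006,0.007,-0.003],"delta_rot": [0,0,-0.025],"claw": 0},
  {"delta_pos": [-0.008,0.012,-0.003],"delta_rot": [0,0,-0.044],"claw": 0},
  {"delta_pos": [-0.011,0.017,-0.003],"delta_rot": [0,0,-0.063],"claw": 0},
  {"delta_pos": [-0.013,0.022,-0.003],"delta_rot": [0,0,-0.079],"claw": 0},
  {"delta_pos": [-0.015,0.026,-0.003],"delta_rot": [0,0,-0.092],"claw": 0},
  {"delta_pos": [-0.016,0.029,-0.003],"delta_rot": [0,0,-0.101],"claw": 0},
  {"delta_pos": [-0.016,0.03,-0.003],"delta_rot": [0,0,-0.101],"claw": 0},
  {"delta_pos": [-0.016,0.03,-0.003],"delta_rot": [0,0,-0.101],"claw": 0},
])

```text
time: 18.73
eef_pos: [0.5432, 0.1113, 0.1276]
tcp_rot: [0.515, 0.485, -0.507, 0.492]
contact_force: [0.0, -0.8, 0.2]
opening: -0.001
```

```bash
python3 - <<'E'
from h import *
p,y,s=pose();print(p,y,s["contact_force"])
print(delta(pen(*gate(0,95,35)),.125,-2.7))
E
```

```text
[0.54319895 0.11133957 0.12759597] -2.6207549906477556 [ 0.02642971 -0.79201231  0.20649755]
(array([-0.0008, -0.0015, -0.0026]), np.float64(-0.0004))
```

>>> play_rows([
  {"delta_pos": [0,0.002,0],"delta_rot": [0,0,0],"claw": 0},
  {"delta_pos": [0,0.004,0],"delta_rot": [0,0,0],"claw": 0},
  {"delta_pos": [0,0.005,0],"delta_rot": [0,0,0],"claw": 0},
  {"delta_pos": [0,0.005,0],"delta_rot": [0,0,0],"claw": 0},
])

```text
time: 19.07
eef_pos: [0.5432, 0.1116, 0.1278]
tcp_rot: [0.511, 0.483, -0.51, 0.495]
contact_force: [-0.5, -17.8, 0.5]
opening: 0.002
```

Hard stop felt at 18 N after 0.3 mm. Backing off and checking the latch.

>>> play_rows([
  {"delta_pos": [0,-0.002,0],"delta_rot": [0,0,0],"claw": 0},
  {"delta_pos": [0,-0.02,0],"delta_rot": [0,0,0],"claw": 0},
  {"delta_pos": [0,-0.05,0.03],"delta_rot": [0,0,0],"claw": 0},
  {"delta_pos": [0,-0.09,0.07],"delta_rot": [0,0,0],"claw": 0},
  {"delta_pos": [0,-0.13,0.1],"delta_rot": [0,0,0],"claw": 0},
  {"delta_pos": [0,-0.17,0.1],"delta_rot": [0,0,0],"claw": 0},
  {"delta_pos": [0,-0.21,0.1],"delta_rot": [0,0,0],"claw": 0},
  {"delta_pos": [0,-0.25,0.1],"delta_rot": [0,0,0],"claw": 0},
  {"delta_pos": [0,-0.25,0.1],"delta_rot": [0,0,0],"claw": 0},
  {"delta_pos": [0,-0.25,0.1],"delta_rot": [0,0,0],"claw": 0},
])

```text
time: 19.9
eef_pos: [0.5435, -0.142, 0.229]
tcp_rot: [0.513, 0.481, -0.51, 0.495]
contact_force: [-0.2, 0.1, 0.3]
opening: 0.001
```

```bash
python3 - <<'E'
from h import *
p,y,s=pose();print(s["time"],p,s["contact_force"])
im=ctrl.read_camera("top")
c,r=carton(im);b=cv2.boxPoints(r);print(((b/1000-C)@RP*1000).round(0))
h=cv2.cvtColor(im,cv2.COLOR_BGR2HSV)
m=((h[...,0]<6)|(h[...,0]>174))&(h[...,1]>150)&(h[...,2]>120);m[:220]=0
c=blob(m);rr=cv2.minAreaRect((ray("top",c,.103)*1000).astype(np.float32));print("pad now (was 544.25,144.51)",rr)
t0=cv2.imread("pics/top0.png");d=cv2.absdiff(im,t0)[200:340,205:345].max(2);print("diff cups",(cv2.absdiff(im,t0)[220:310,215:252].max(2)>40).sum(),"bottle",(cv2.absdiff(im,t0)[165:205,250:285].max(2)>40).sum(),"bar/catch",(cv2.absdiff(im,t0)[285:335,305:335].max(2)>40).sum())
sc=ctrl.read_camera("scene");s0=cv2.imread("pics/scene0.png")
k=lambda i:cv2.resize(i[210:320,240:400],None,fx=4.5,fy=4.5,interpolation=cv2.INTER_CUBIC)[:290]
f=lambda i:cv2.resize(i[210:320,240:400],(400,275),interpolation=cv2.INTER_CUBIC)
g=lambda i:cv2.resize(i[215:340,215:345],(400,320),interpolation=cv2.INTER_CUBIC)
cv2.imwrite("pics/fin.png",np.vstack([np.hstack([f(s0),f(sc)]),np.hstack([g(t0),g(im)])]))
E
```

```text
19.9 [ 0.54353665 -0.1419585   0.22899549] [-0.24048084  0.13286473  0.29086254]
[[-68. -32.]
 [ 62. -32.]
 [ 63.  55.]
 [-68.  55.]]
pad now (was 544.25,144.51) ((544.2505493164062, 144.5105438232422), (27.438827514648438, 27.424571990966797), 88.8313217163086)
diff cups 0 bottle 0 bar/catch 55
```

View pics/fin.png

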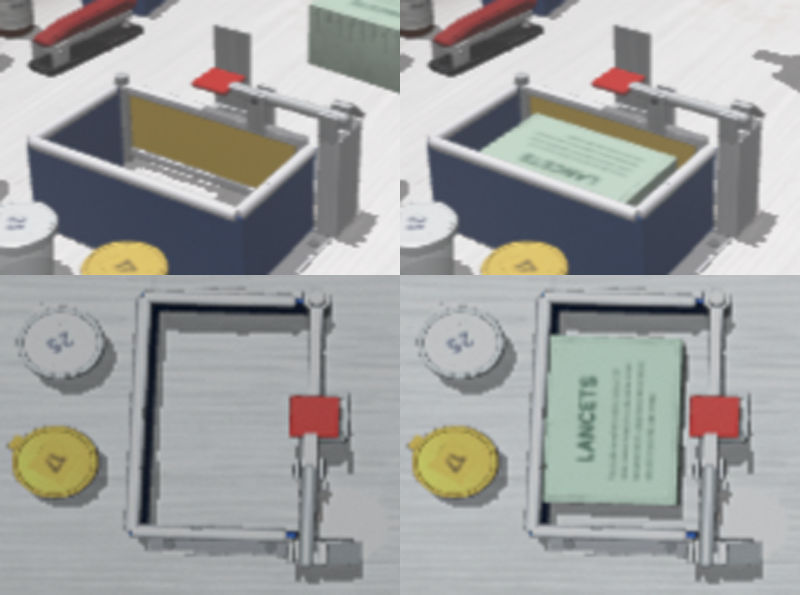

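The before and after views match: pad, bar and catch look the same, the carton is square against the back wall, and the hand is clear.

```bash
python3 -c "
from plant import ctrl;print(ctrl.sign_off())"
```

```text
the job is handed in; nothing more can be done
None
```

The carton is in the blue pen against the back wall, and the gate is shut and latched. I handed the job in at about 20 s of the 72 s allowed.

**What I did:** I pressed the thumb pad and swung the gate open to about 1.75 rad. I pushed the carton in along the worktop with both fingers until it met the back wall at about 11 N. I then pushed the gate shut by its plate to a hard stop at about 18 N and backed the hand away.

**Last checks:**
- **Carton:** its far face is at pen y = +55 mm and it is square to the wall. Its centre is about 3 mm off the pen's middle in x.
- **Gate and latch:** the pad's measured position matches the starting picture to within 0.01 mm. By eye, the bar lies in the catch as it did at the start.
- **Cups and bottle:** no pixel change around them in the top view.
- **Hand:** clear, with no real force on it (about 0.4 N).

**What did not go cleanly:**
- **Carton pressed down:** partway through the push the hand was pressing down on the carton with up to about 10 N, probably a knuckle on its top edge. I raised the hand 8 mm and the force went away.
- **Catch area:** about 55 pixels differ from the start there. I took this to be shadow or the carton behind it and did not look further.

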